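# Slide the locked carriage of the feed slide to its end stop

### The job

The carriage of the small feed slide on the bench is locked. Press its lock button down with a fingertip and, keeping the button held down all the way, push the carriage along its rail until it rests against the end stop; then let the button spring up so that the carriage is locked there. Nothing needs gripping: pick nothing up, and leave the spools, the loupe and the tweezers beside it where they are.

Things in the scene. Friction and masses are not known exactly. Their poses are not given: they have to be found in the camera images.
- feed_slide: Fixed bed of the slide: dark steel plate 300 x 112 x 10 mm with a steel T rail. Origin: centre of its underside, on the bench top. Its x axis runs along the rail towards the end stop (the way the carriage must be pushed), y across, z up. The end stop is an upright dark steel block 24 mm long, 92 mm wide, top 54 mm above the bench, at the +x end, with a brass screw head on its outer side.
- button_top (a point): Centre of the top of the lock button (moves with it): black ribbed rectangle, 30 mm along the rail, 44 mm across, top 43 mm above the bench when up, 38 mm when fully pressed. It stands out of the carriage's rear shelf (37 mm above the bench; open behind and at both sides), just behind the fence.
- fence_face (a point): Middle of the rear face of the carriage's fence, the face to push: aluminium plate 92 mm wide, 36 to 62 mm above the bench, its face 19.5 mm ahead (towards the stop) of the button's middle. A fingertip on the button pushes the fence too. Ahead of it an 80 x 80 x 18 mm steel block is fixed on the carriage (top at 55 mm). Aluminium carriage 133 x 92 mm in all.
- stop_face (a point): Middle of the face of the end stop that the carriage's front end meets, 40 mm above the bench.
- carriage (a joint): Travel of the carriage along the rail in m: 0 at the open end, where it starts, 0.110 at the end stop, where it cannot go farther. Unlocked it slides with about 2 N plus 6 N per m/s and stays where it is left. While the button is up a shoe in a notch under the rail locks it. There is a notch every 22 mm of travel; into the last the shoe drops from 0.107 on, so it locks at the stop.
- lock_button (a joint): How far the lock button is pressed in m: 0 up (locked), 0.005 fully down. Springs back; 4 N to start it, 8 N fully down. The carriage is free from 0.002 on. Let go between two notches, the button stays about 0.002 down.
- bench_grinder: Obstacle, fixed: black bench grinder with a work lamp, 194 x 252 mm on the bench and 340 mm high, at the right of the slide; go round or over it. Origin at the centre of its underside.
- copper_spool: Bystander, loose: spool of copper wire, 48 mm across, 30 mm high. Origin at the centre of its underside.
- brass_spool: Bystander, loose: white spool of brass wire, 40 mm across, 24 mm high. Origin at the centre of its underside.
- loupe: Bystander, loose: black loupe standing on its wide end, 33 mm across, 31 mm high. Origin at the centre of its underside.
- tweezers: Bystander, loose: steel tweezers, 141 mm long, 14 mm wide, 10 mm high, lying flat. Origin at the centre of the underside, y axis along the length.

How it is judged:
By the outcome, as a careful person would: the job done as asked, in the order asked, and still so for the second after the job is handed in, with the robot touching nothing.
It also fails if it takes over 40 s, if anything falls off the work surface, if the arm or the gripper's body presses on something with over 40 N, if the wrist force passes 120 N, or if a joint passes its speed limit or range.

### The arm

A 6-joint arm with a two-finger parallel gripper is mounted at the origin on a cart in front of the work surface, level with it; the furniture and walls round the work are solid. World frame = base frame: x ahead of the robot, y to its left, z up, the work surface at z = 0. Lengths are in m, angles in rad, forces in N, time in s.
With the tool pointing down it reaches from about 0.35 to 0.925 m from the base axis. Payload 6.4 kg.
Tool frame: the origin (TCP) lies at the very end of the fingers, on their centre line; the grasp point (between the pads) lies 19 mm behind it; z points along the fingers, y is the direction in which the jaws open and shut (so a half turn about z gives the same grasp; the last joint's range is limited). The gripper opens to 94 mm and grips with 3 to 60 N. Pads are 16 mm wide; open, the fingers measure 119 mm over their backs; the gripper's body (75 mm by 177 mm) begins 78 mm behind the grasp point.
Start: joints at [1.156, 0.245, 1.558, -0, 1.339, -0.174], TCP at [0.155, 0.631, 0.205] pointing down, gripper open.
Joint ranges: [-3.13, 3.13], [-1.02, 2.26], [0.13, 2.54], [-0.95, 4.09], [0.21, 2.88], [-2.74, 2.74]. Speed limits (rad/s): [2.57, 2.57, 3.14, 3.14, 3.14, 3.14].

### API

Orientations are given as a rotation vector (axis times angle).
In Python, from rig import * gives the robot as it stands. The module is installed in compiled form; this text tells all that it offers.
- The arm moves only by the tool move_arm, never from a script. Its argument "increments" is a list of rows, each a list of 3 entries, a list of its own where there are three numbers: the shift along the tool's x, y, z in units of 25 mm (1.0 is 25 mm), then the turn about the tool's z in units of 6 degrees (1.0 is 6 degrees), then the finger opening in mm, from 0 to 94. A call has 1 to 20 rows; each row is the pose to reach, as a shift and turn from the pose commanded when the call began, along the tool's axes at that moment; what a row does not reach only later rows make up. A row lasts 1/10 s, in which the tool goes at most 50 mm and 8.59 degrees, less where a joint would pass 70% of its speed; a pose out of reach is approached as far as the arm can. A call with a gripper value outside its range is refused whole. The fingers move at their own pace and stop on an object; "squeeze" is the grip in N (left out, the last holds). Time passes only in rows, so rows that repeat a pose let the fingers close. It gives the time, the measured TCP pose, the force and the opening at its end, in the units of the state.
- get_obs(): the state, without advancing time (a new reading comes with each control period).
- grab_frame(name): name is "scene" or "side" or "wrist"; returns (picture, depth): 384x512x3 uint8, blue, green, red; 384x512 float32, m along the optical axis (not along the pixel's ray), 0 where there is no reading.
- camera_info(name): a dict with "K" (3x3 intrinsics, pixels), "R" (3x3) and "t" (3): a world point X has camera coordinates R X + t; the wrist camera has in their place "tool_from_camera" (4x4, takes a point from camera to tool coordinates, whose origin is the TCP and whose axes are the flange's). Camera axes: x right, y down, z forward; pixel columns grow to the right and rows downward; lengths in m; the calibration is good to about 2 mm. The wrist camera is an equidistant fisheye: a pixel r from the principal point sees the ray r / f radians off the axis. A picture is of the moment at which its call begins: read the wrist's pose just before it. camera_info takes no time and is no camera call.
- finish_job(): hands the job in, once; it reports no verdict.
The state is a dict: "time_s": time; "q": joint angles; "joint_vel": joint speeds; "joint_torque": joint torques, N m; "eef_pos": TCP position; "tool_rot": TCP orientation; "ft_force": force on the tool from outside, world axes, zero at the start; "moment": the same for the moment, N m; "width": finger opening in m.
Only numpy, scipy, OpenCV 4.12 (cv2) and the standard library are available. Lean on these libraries where they do the work, as an engineer would, in place of code of your own. Each camera call takes 0.05 s, during which the arm holds its last target. There are 200 camera calls.

## Working session

There is one attempt and no reset: what is moved stays moved. The work goes in short steps, Python scripts to look and compute and a tool call to move; the robot and the scene stay as the last step left them, time stands still between calls to the robot, and variables do not carry over. Pictures are saved under pics/ and viewed, about 8 in all and at most 12, crops included, and the job is handed in when it is done.

Besides the shell and the picture viewer there is one more tool, called after "Emit:" as a command line: name --argument value ..., lists and objects as JSON in quotes. move_arm: Moves the arm, as the interface text tells. Its arguments: {"type":"object","properties":{"increments":{"type":"array","items":{"type":"array"}},"squeeze":{"type":"number"}},"required":["increments"]}

```bash
mkdir -p pics; cat > h.py <<'E'
from rig import *
import numpy as np, cv2
def world(name,px,depth):
    c=camera_info(name);K,R,t=map(np.array,(c["K"],c["R"],c["t"]))
    u,v=px; return R.T@(np.linalg.inv(K)@[u,v,1]*depth[int(v),int(u)]-t)
def plane(name,px,z):
    c=camera_info(name);K,R,t=map(np.array,(c["K"],c["R"],c["t"]))
    d=R.T@np.linalg.inv(K)@[px[0],px[1],1]; o=-R.T@t
    return o+d*(z-o[2])/d[2]
E
python3 - <<'E'
from h import *
o=get_obs();print({k:np.round(v,3) for k,v in o.items()})
for n in ("scene","side"):
    im,d=grab_frame(n);cv2.imwrite(f"pics/{n}0.png",im);np.save(f"{n}0.npy",d)
    c=camera_info(n);print(n,np.round(-np.array(c["R"]).T@c["t"],3),np.round(c["R"],2).tolist())
a=cv2.imread("pics/scene0.png");b=cv2.imread("pics/side0.png")
E
```

```text
{'time_s': np.float64(0.0), 'q': array([ 1.156,  0.246,  1.559, -0.   ,  1.339, -0.174]), 'joint_vel': array([-0.001, -0.001, -0.001,  0.001,  0.001,  0.   ]), 'joint_torque': array([ 0.0000e+00, -4.1583e+01, -3.1460e+01,  6.9000e-02,  3.3000e-02,
       -0.0000e+00]), 'eef_pos': array([0.155, 0.631, 0.204]), 'tool_rot': array([-3.770e-01, -3.118e+00,  3.000e-03]), 'ft_force': array([ 0.068, -0.794,  0.099]), 'moment': array([-0.053, -0.006,  0.01 ]), 'width': np.float64(0.094)}
scene [-0.254 -0.35   0.655] [[0.45, -0.89, -0.02], [-0.48, -0.22, -0.85], [0.75, 0.39, -0.53]]
side [0.471 0.786 0.536] [[-1.0, -0.09, -0.02], [-0.03, 0.55, -0.84], [0.08, -0.83, -0.55]]
```

View pics/scene0.png

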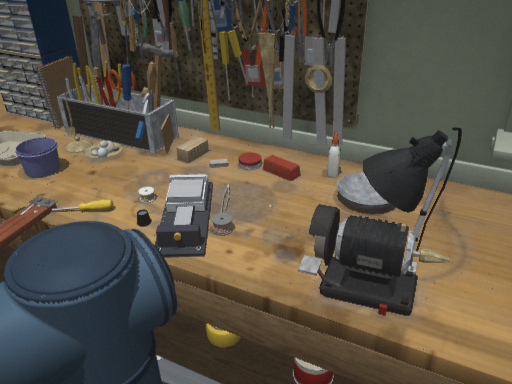

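View pics/side0.png

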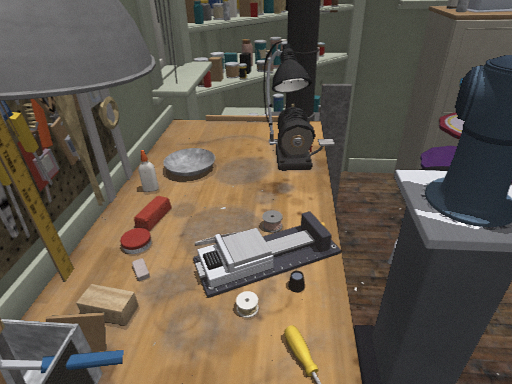

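The scene view shows the slide with its end stop and brass screw near the robot at (178,238), and the carriage at the far end. In the side view the black button is at about (211,262), the end stop at about (318,232), the white spool at (247,303), the loupe at (297,282) and the copper spool at (271,220).

```bash
python3 - <<'E'
from h import *
im=cv2.imread("pics/side0.png");s=cv2.imread("pics/scene0.png")
a=cv2.resize(im[200:330,180:350],(680,520)[:2],interpolation=cv2.INTER_CUBIC)
cv2.imwrite("pics/c1.png",a)
d=np.load("side0.npy");
for n,p in dict(button=(211,260),stop=(318,222),block=(245,243),brass=(247,296),loupe=(297,273),cop=(271,215)).items(): print(n,np.round(world("side",p,d),3))
E
```

```text
button [0.618 0.299 0.043]
stop [0.403 0.18  0.055]
block [0.554 0.26  0.057]
brass [0.539 0.367 0.025]
loupe [0.448 0.307 0.028]
cop [0.508 0.13  0.031]
```

View pics/c1.png

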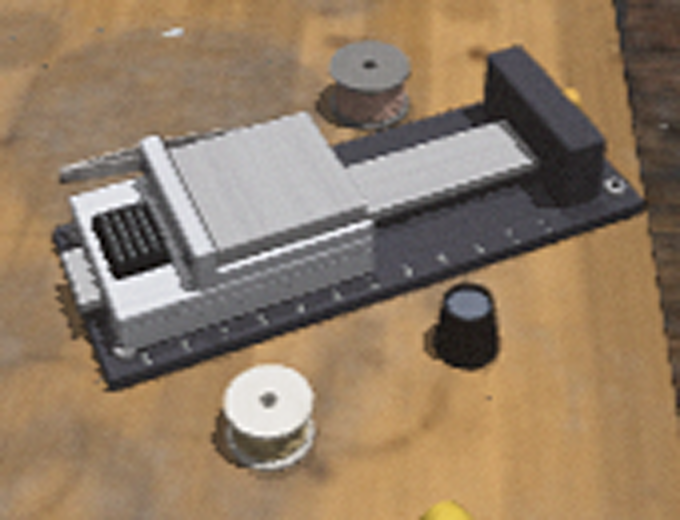

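The crop shows the button's top at about (127,240) (side image (212,260)), the fence at (180,210), the bed's near edge from (112,385) to (645,207), and the tweezers behind the fence at (60–230,175–130).

```bash
cat >> h.py <<'E'
def P(x,y,z): return plane("side",(180+(x+.5)/4-.5,200+(y+.5)/4-.5),z)
E
python3 - <<'E'
from h import *
b=np.array([P(*p,.043) for p in ((92,215),(143,205),(163,265),(112,277))]);bc=b.mean(0)
print("button corners",b.round(3)[:,:2].tolist(),bc.round(4))
k=np.array([P(*p,.055) for p in ((305,113),(372,208),(215,255))]);print("block",k.round(3)[:,:2].tolist())
e=[P(112,378,.010),P(643,203,.010)];v=(e[1]-e[0])[:2];print("edge len",np.linalg.norm(v),"yaw",np.degrees(np.arctan2(v[1],v[0])))
v=(k[1]-k[2])[:2];print("blk yaw",np.degrees(np.arctan2(v[1],v[0])),np.linalg.norm(v))
st=np.array([P(*p,.054) for p in ((487,50),(518,45),(605,132),(575,150))]);print("stop",st.round(3)[:,:2].tolist(),st.mean(0))
v=(st.mean(0)-bc)[:2];print("btn-stop",np.linalg.norm(v),np.degrees(np.arctan2(v[1],v[0])))
# depth-cloud check
d=np.load("side0.npy");c=camera_info("side");K,R,t=map(np.array,(c["K"],c["R"],c["t"]))
V,U=np.mgrid[:384,:512];X=((np.stack([U,V,0*U+1],-1)@np.linalg.inv(K).T)*d[...,None]-t)@R
m=np.zeros(d.shape,bool);m[215:300,185:345]=1
def rect(z0,z1,mm):
    q=X[mm&(X[...,2]>z0)&(X[...,2]<z1)][:,:2]; r=cv2.minAreaRect((q*1000).astype(np.float32));print(z0,len(q),np.round(r[0],1),np.round(r[1],1),r[2])
rect(.05,.06,m&(U<270)); rect(.05,.06,m&(U>295))
im=cv2.imread("pics/side0.png");rect(.038,.048,m&(U<225)&(im.max(2)<70))
rect(.006,.5,m&(V<290)&(X[...,0]>.36))
a=get_obs();from scipy.spatial.transform import Rotation as Ro
M=Ro.from_rotvec(a["tool_rot"]).as_matrix();print(M.round(3))
E
```

```text
button corners [[0.639, 0.281], [0.614, 0.272], [0.596, 0.313], [0.62, 0.322]] [0.6171 0.2972 0.043 ]
block [[0.537, 0.209], [0.497, 0.279], [0.57, 0.316]]
edge len 0.29584767737285356 yaw -152.49636070768804
blk yaw -153.15348949087686 0.08173560697168382
stop [[0.438, 0.145], [0.42, 0.139], [0.377, 0.213], [0.394, 0.228]] [0.40745746 0.18147528 0.054     ]
btn-stop 0.23948749056429688 -151.10753315109315
0.05 1173 [558.3 264.9] [93.8 93.1] 27.70890998840332
0.05 305 [403. 186.] [32.  86.7] 27.624658584594727
0.038 183 [619.9 285.7] [31.8 65.1] 21.48262596130371
0.006 6691 [508.9 243.7] [301.3 215.9] 28.77691650390625
[[-0.971  0.238 -0.001]
 [ 0.238  0.971 -0.001]
 [ 0.    -0.002 -1.   ]]
```

Emit:
move_arm --increments '[[[-1.4,-0.6,0],-0.5,0],[[-2.8,-1.2,0],-1,0],[[-4.2,-1.8,0.2],-1.5,0],[[-5.6,-2.4,0.4],-2,0],[[-7,-3,0.6],-2.5,0],[[-8.4,-3.5,0.8],-3,0],[[-9.8,-4.1,1],-3.5,0],[[-11.2,-4.7,1.2],-4,0],[[-12.6,-5.3,1.5],-4.5,0],[[-14,-5.8,1.8],-5,0],[[-15.4,-6.4,2.1],-5.5,0],[[-16.8,-7,2.4],-6,0],[[-18.2,-7.6,2.7],-6.4,0],[[-19.4,-8.1,3],-6.7,0],[[-20.3,-8.5,3.2],-6.9,0],[[-20.8,-8.7,3.3],-6.9,0],[[-20.96,-8.74,3.4],-6.9,0],[[-20.96,-8.74,3.4],-6.9,0],[[-20.96,-8.74,3.4],-6.9,0],[[-20.96,-8.74,3.4],-6.9,0]]' --squeeze 20

```text
time_s: 2.1
eef_pos: [0.6111, 0.2951, 0.1208]
tool_rot: [-0.751, 3.05, 0.0]
ft_force: [-0.4, 0.2, 0.2]
width: 0.0005
```

```bash
python3 - <<'E'
from h import *
w,d=grab_frame("wrist");i,dd=grab_frame("side")
a=cv2.resize(i[180:310,170:340],(680,520),interpolation=cv2.INTER_CUBIC);cv2.imwrite("pics/s1.png",a);cv2.imwrite("pics/w1.png",w)
c=camera_info("wrist");print(np.round(c["tool_from_camera"],3),c["K"])
from scipy.spatial.transform import Rotation as Ro
print(Ro.from_rotvec(get_obs()["tool_rot"]).as_matrix().round(3),get_obs()["q"].round(2))
E
```

```text
[[-0.001 -0.961 -0.276  0.079]
 [ 1.    -0.001  0.001  0.   ]
 [-0.001 -0.276  0.961 -0.179]
 [ 0.     0.     0.     1.   ]] [[297.31863964   0.         256.53419392]
 [  0.         297.31863964 189.37186729]
 [  0.           0.           1.        ]]
[[-0.886 -0.464  0.   ]
 [-0.464  0.886  0.   ]
 [-0.    -0.    -1.   ]] [ 0.28  0.39  1.54  0.    1.21 -1.77]
```

View pics/s1.png

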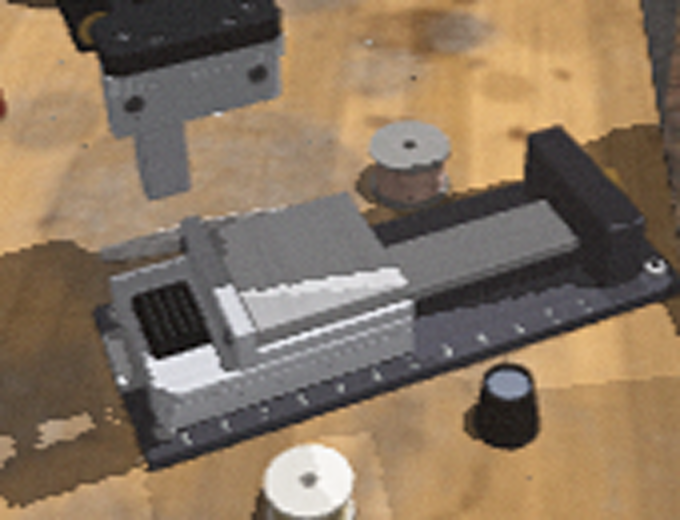

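View pics/w1.png

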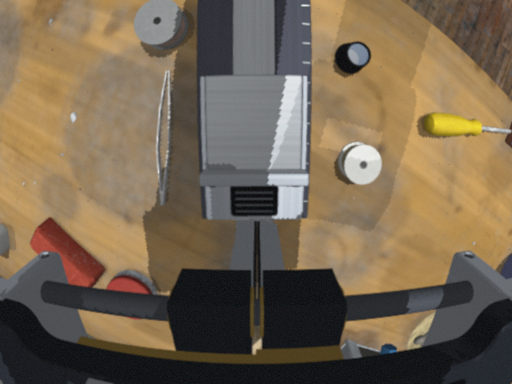

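The wrist view shows the button at (231–277, 185–215), with the fence just ahead of it. The finger centre line is at column 257, so the alignment is good: the button's middle is about 5 mm behind the tip and 2 mm to -y. The side view agrees. Next I descend.

Emit:
move_arm --increments '[[[0,-0.08,0.5],0,0],[[0,-0.08,1.2],0,0],[[0,-0.08,1.9],0,0],[[0,-0.08,2.5],0,0],[[0,-0.08,2.8],0,0],[[0,-0.08,2.95],0,0],[[0,-0.08,3.0],0,0],[[0,-0.08,3.0],0,0]]'

```text
time_s: 3.0
eef_pos: [0.6132, 0.2925, 0.046]
tool_rot: [-0.749, 3.05, 0.0]
ft_force: [-0.0, -0.1, 0.2]
width: 0.0005
```

Emit:
move_arm --increments '[[[0,0,0.04],0,0],[[0,0,0.08],0,0],[[0,0,0.12],0,0],[[0,0,0.16],0,0],[[0,0,0.2],0,0],[[0,0,0.2],0,0]]'

```text
time_s: 3.6
eef_pos: [0.6131, 0.2925, 0.0411]
tool_rot: [-0.749, 3.05, 0.0]
ft_force: [-1.4, 0.1, 4.4]
width: 0.0004
```

Emit:
move_arm --increments '[[[0,0,0.04],0,0],[[0,0,0.08],0,0],[[0,0,0.12],0,0],[[0,0,0.15],0,0],[[0,0,0.15],0,0]]'

```text
time_s: 4.1
eef_pos: [0.6131, 0.2925, 0.0382]
tool_rot: [-0.75, 3.05, -0.0]
ft_force: [-4.5, -1.4, 9.3]
width: 0.0008
```

Emit:
move_arm --increments '[[[0,0,0.04],0,0],[[0.1,0,0.05],0,0],[[0.2,0,0.05],0,0],[[0.3,0,0.05],0,0],[[0.4,0,0.05],0,0],[[0.55,0,0.05],0,0],[[0.7,0,0.05],0,0],[[0.85,0,0.05],0,0],[[1.0,0,0.05],0,0],[[1.1,0,0.05],0,0],[[1.15,0,0.05],0,0],[[1.15,0,0.05],0,0]]'

```text
time_s: 5.3
eef_pos: [0.5897, 0.28, 0.0382]
tool_rot: [-0.748, 3.045, 0.001]
ft_force: [-0.5, 1.3, 9.8]
width: 0.0003
```

Emit:
move_arm --increments '[[[0.1,0,0.02],0,0],[[0.2,0,0.02],0,0],[[0.35,0,0.02],0,0],[[0.5,0,0.02],0,0],[[0.65,0,0.02],0,0],[[0.8,0,0.02],0,0],[[0.95,0,0.02],0,0],[[1.1,0,0.02],0,0],[[1.2,0,0.02],0,0],[[1.25,0,0.02],0,0],[[1.25,0,0.02],0,0]]'

```text
time_s: 6.4
eef_pos: [0.5625, 0.2657, 0.0382]
tool_rot: [-0.747, 3.044, 0.001]
ft_force: [0.2, 1.1, 11.7]
width: 0.0004
```

```bash
python3 - <<'E'
from h import *
w,d=grab_frame("wrist");i,dd=grab_frame("side")
a=cv2.resize(i[180:310,170:340],(680,520),interpolation=cv2.INTER_CUBIC);cv2.imwrite("pics/s2.png",a)
o=get_obs();print(o["time_s"],o["eef_pos"],o["ft_force"])
E
```

```text
6.5 [0.56250566 0.26574944 0.03818535] [-0.53099019  1.54145391 12.65047239]
```

View pics/s2.png

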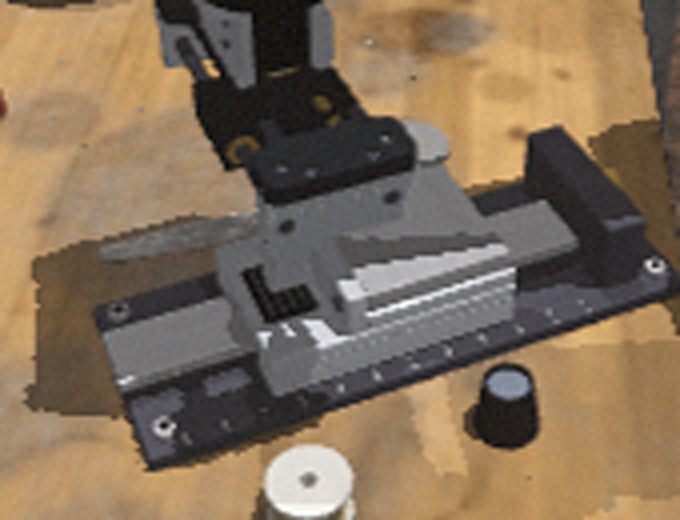

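The carriage has travelled about halfway with the button down: its rear end is near (245,320), the tip is on the button near the fence, and the loupe and spools have not been touched. I keep pushing.

Emit:
move_arm --increments '[[[0.1,0,0],0,0],[[0.2,0,0],0,0],[[0.35,0,0],0,0],[[0.5,0,0],0,0],[[0.65,0,0],0,0],[[0.8,0,0],0,0],[[0.95,0,0],0,0],[[1.1,0,0],0,0],[[1.25,0,0],0,0],[[1.4,0,0],0,0],[[1.5,0,0],0,0],[[1.6,0,0],0,0],[[1.65,0,0],0,0],[[1.65,0,0],0,0]]'

```text
time_s: 7.9
eef_pos: [0.5262, 0.2465, 0.0381]
tool_rot: [-0.747, 3.044, 0.001]
ft_force: [-0.3, 1.3, 12.6]
width: 0.0006
```

Emit:
move_arm --increments '[[[0.06,0,0],0,0],[[0.12,0,0],0,0],[[0.18,0,0],0,0],[[0.24,0,0],0,0],[[0.3,0,0],0,0],[[0.36,0,0],0,0],[[0.42,0,0],0,0],[[0.46,0,0],0,0],[[0.5,0,0],0,0],[[0.5,0,0],0,0]]'

```text
time_s: 8.9
eef_pos: [0.5157, 0.241, 0.0382]
tool_rot: [-0.747, 3.042, 0.002]
ft_force: [2.0, 2.8, 10.5]
width: 0.0005
```

Emit:
move_arm --increments '[[[0.06,0,0],0,0],[[0.12,0,0],0,0],[[0.18,0,0],0,0],[[0.24,0,0],0,0],[[0.24,0,0],0,0]]'

```text
time_s: 9.4
eef_pos: [0.5113, 0.2383, 0.0382]
tool_rot: [-0.746, 3.04, 0.001]
ft_force: [4.6, 2.4, 8.1]
width: 0.0005
```

Emit:
move_arm --increments '[[[0.04,0,0.03],0,0],[[0.08,0,0.03],0,0],[[0.12,0,0.03],0,0],[[0.16,0,0.03],0,0],[[0.16,0,0.03],0,0]]'

```text
time_s: 9.9
eef_pos: [0.5112, 0.2382, 0.0383]
tool_rot: [-0.742, 3.031, 0.005]
ft_force: [15.2, 9.8, 0.4]
width: 0.0001
```

The tip stopped at 18 N, which fits the fence being driven against the stop. I check with a picture before releasing.

```bash
python3 - <<'E'
from h import *
i,dd=grab_frame("side")
a=cv2.resize(i[180:310,170:340],(680,520),interpolation=cv2.INTER_CUBIC);cv2.imwrite("pics/s3.png",a)
o=get_obs();print(o["time_s"],o["eef_pos"],o["ft_force"])
E
```

```text
9.95 [0.51113661 0.2381919  0.03826652] [13.8208358   9.87558145  0.06786608]
```

View pics/s3.png

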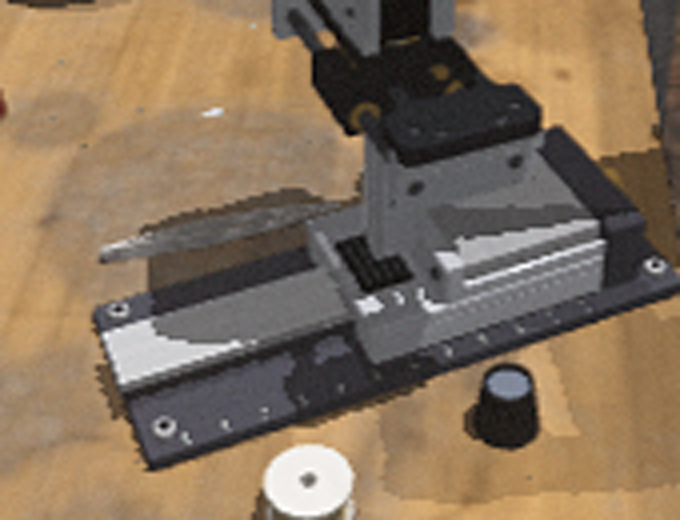

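The carriage's front end is against the stop at (605,240). I lift straight up while still leaning lightly on the fence, so the button springs up there, and then move clear.

Emit:
move_arm --increments '[[[0,0,-0.08],0,0],[[0,0,-0.16],0,0],[[0,0,-0.24],0,0],[[0,0,-0.32],0,0],[[0,0,-0.4],0,0],[[0,0,-0.48],0,0],[[0,0,-0.48],0,0]]'

```text
time_s: 10.65
eef_pos: [0.5108, 0.238, 0.0477]
tool_rot: [-0.742, 3.03, 0.005]
ft_force: [22.6, 12.6, -16.7]
width: 0.0004
```

Emit:
move_arm --increments '[[[-0.08,0,0],0,0],[[-0.16,0,0],0,0],[[-0.24,0,0],0,0],[[-0.3,0,-0.1],0,0],[[-0.3,0,-0.4],0,0],[[-0.3,0,-1],0,0],[[-0.3,0,-2],0,0],[[-0.6,0,-3],0,0],[[-1.6,0,-4],0,0],[[-3,0,-4.5],0,0],[[-4.5,0,-5],0,0],[[-5.5,0,-5],0,0],[[-6,0,-5],0,0],[[-6,0,-5],0,0]]'

```text
time_s: 12.05
eef_pos: [0.6359, 0.3046, 0.1703]
tool_rot: [0.749, -3.048, 0.0]
ft_force: [-0.0, -0.6, -0.7]
width: 0.0007
```

```bash
python3 - <<'E'
from h import *
i,dd=grab_frame("side")
a=cv2.resize(i[180:310,170:340],(680,520),interpolation=cv2.INTER_CUBIC);cv2.imwrite("pics/s4.png",a)
o=get_obs();print(o["time_s"],o["eef_pos"],o["ft_force"])
c=camera_info("side");K,R,t=map(np.array,(c["K"],c["R"],c["t"]))
V,U=np.mgrid[:384,:512];X=((np.stack([U,V,0*U+1],-1)@np.linalg.inv(K).T)*dd[...,None]-t)@R
m=(U>245)&(U<285)&(V>225)&(V<262)&(i.max(2)<70)&(X[...,2]>.03);q=X[m];print("button",len(q),np.median(q,0).round(4))
E
```

```text
12.1 [0.6351831  0.30429564 0.17027913] [-0.32434032 -0.53059242  0.02319154]
button 228 [0.5183 0.248  0.0443]
```

View pics/s4.png

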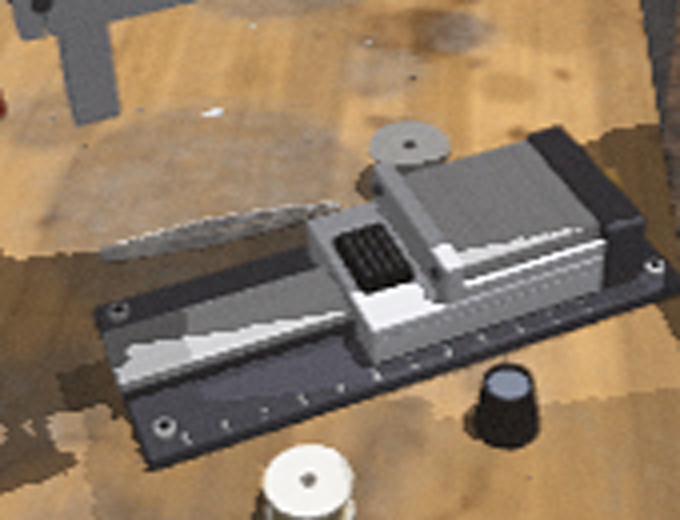

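The carriage is flush with the stop, the button is up (top measured at about 44 mm), and the bystanders have not moved.

```bash
python3 -c "
from rig import *
print(finish_job())"
```

```text
the job is handed in; nothing more can be done
None
```

The carriage is locked against the end stop. I pressed the lock button with the closed fingertips, pushed the carriage along the rail while holding the button down, and lifted off to let it spring up. I then moved the arm clear and handed the job in at about 12 s.

**Button held down:** the tip read 38.1–38.3 mm above the bench at every reading during the push, which matches the fully pressed height.

**At the stop:** the button's middle has moved about 110 mm, and the picture shows no gap between the carriage and the stop. The push force rose to about 18 N there, and reached about 31 N in total at the end of the lift.

**Button up again:** its top measures about 44 mm, against 43 mm nominal.

**Bystanders:** the spools, the loupe and the tweezers look unmoved in the pictures.

**Not checked:** I did not test the lock by pulling on the carriage. I judged it from the button height and the carriage position. At the stop, just before release, the upward force on the tip fell to about 0 N, but the tip height showed the button was still down. No check failed or disagreed.

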